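Make up two knife-handle kits

TASK

Make up the handle kits for the two knife blades lying in the job trays. The blade with the broad full tang gets the pair of flat handle scales, stacked squarely one on the other in the handle bay of its tray (the bay beside the tang); the blade with the thin stick tang gets the thick handle block, laid in the handle bay of its tray, and the brass guard and pommel, set side by side in the fittings bay (the bay beside the cutting part), the guard flat and the pommel standing on its base. Leave both blades lying where they are.

Things in the scene. Friction and masses are not known exactly. Their poses are not given: they have to be found in the camera images.
- scale_a_mid (a point): One of the two alike handle scales: flat wooden slab 105 x 28 x 9 mm with two 7 mm dark rivet holes, lying loose on the bench, 30 g. Point: its centre, half-way up; x along its 105 mm length, y across its 28 mm width, z up.
- scale_b_mid (a point): One of the two alike handle scales: flat wooden slab 105 x 28 x 9 mm with two 7 mm dark rivet holes, lying loose on the bench, 30 g. Point: its centre, half-way up; x along its 105 mm length, y across its 28 mm width, z up.
- block_mid (a point): Thick wooden handle block 105 x 38 x 30 mm (length, width, height), bored for a stick tang (dark hole in each end), lying loose on the bench, about 90 g. Point: its centre, half-way up; x along its length, y across its 38 mm width, z up.
- guard_mid (a point): Brass guard, a flat plate 56 x 22 mm with round ends and a slot through the middle, 8 mm thick, lying loose on the bench, 70 g. Point: its centre, half-way up; x along its 56 mm length, y across its 22 mm width (the two parallel flat sides), z up.
- pommel_mid (a point): Brass pommel, a round domed cap 28 mm in diameter and 20 mm high, standing loose on its flat base, 90 g. Point: its centre, half-way up; z up.
- tray_full: Fixed wooden tray holding the broad full-tang blade, 250 x 192 mm. Origin: centre of underside; x from tang to point, y to the blade lane. Floor 5 mm thick; rim 14, dividers 11 mm high above the bench. Spans inside (mm): blade lane x -119..119, y 48..90; handle bay (beside the tang) x -119..3, y -90..43; fittings bay (beside the cutting part) x 8..119, y -90..43. Both trays alike but for the blade.
- tray_stick: Fixed wooden tray holding the thin stick-tang blade, 250 x 192 mm. Origin: centre of underside; x from tang to point, y to the blade lane. Floor 5 mm thick; rim 14, dividers 11 mm high above the bench. Spans inside (mm): blade lane x -119..119, y 48..90; handle bay (beside the tang) x -119..3, y -90..43; fittings bay (beside the cutting part) x 8..119, y -90..43. Both trays alike but for the blade.
- blade_full_mid (a point): Loose knife blade blank, 4 mm thick steel, 210 mm long, lying in the lane of its tray; a full-tang blank: its rear 105 mm is a flat tang as broad as a handle (27 mm) with two rivet holes, the front half a blade 30 mm wide. Point: middle of the blank, half-way up; x from tang to point, z up. It stays where it is.
- blade_stick_mid (a point): Loose knife blade blank, 4 mm thick steel, 210 mm long, lying in the lane of its tray; a stick-tang blank: its rear 105 mm is a thin rod-like tang 12 mm narrowing to 5 mm wide, the front half a blade 30 mm wide. Point: middle of the blank, half-way up; x from tang to point, z up. It stays where it is.
There are look-alikes about, which are no part of the job. What is shaped like the part that bears scale_b_mid but pink or red is not meant. There is more than one size of the part that bears block_mid; the job needs the larger.

How it is judged (in metres and radians):
At the end, for the whole second after the job is handed in: Full-tang tray: both scales in the handle bay, one flat on the floor, one flat on it, centres within 12 mm, lengths within 0.2 rad. Stick-tang tray: block lying in the handle bay; guard flat and pommel upright (0.15 rad) in the fittings bay; all on the floor within 3 mm, at rest (x of scale_a_mid in the frame of tray_full between -0.119 and 0.003 m and y of scale_a_mid in the frame of tray_full between -0.09 and 0.043 m and x of scale_b_mid in the frame of tray_full between -0.119 and 0.003 m and y of scale_b_mid in the frame of tray_full between -0.09 and 0.043 m and ((z of scale_a_mid in the frame of tray_full between 0.006 and 0.0125 m and z of scale_b_mid in the frame of tray_full between 0.015 and 0.0215 m) or (z of scale_b_mid in the frame of tray_full between 0.006 and 0.0125 m and z of scale_a_mid in the frame of tray_full between 0.015 and 0.0215 m)) and horizontal distance between scale_a_mid and scale_b_mid below 0.012 m and angle between the x axis of scale_a_mid and the x axis of scale_b_mid, either way round below 0.2 rad and x of block_mid in the frame of tray_stick between -0.119 and 0.003 m and y of block_mid in the frame of tray_stick between -0.09 and 0.043 m and z of block_mid in the frame of tray_stick between 0.016 and 0.028 m and x of guard_mid in the frame of tray_stick between 0.008 and 0.119 m and y of guard_mid in the frame of tray_stick between -0.09 and 0.043 m and z of guard_mid in the frame of tray_stick between 0.006 and 0.012 m and x of pommel_mid in the frame of tray_stick between 0.008 and 0.119 m and y of pommel_mid in the frame of tray_stick between -0.09 and 0.043 m and z of pommel_mid in the frame of tray_stick between 0.012 and 0.018 m and angle between pommel_mid's own z axis and vertical below 0.15 rad and linear speed of each of scale_a, scale_b, block, guard, pommel below 0.02 m/s and angular speed of each of scale_a, scale_b, block, guard, pommel below 0.2 rad/s); the robot touches nothing.
It fails at once if a blade blank is shifted by more than 20 mm (distance of any of blade_full_mid, blade_stick_mid from where it was at the start of the episode above 0.02 m).
It also fails if it takes over 115 s, if anything falls off the work surface, if the arm or the gripper's body presses on something with over 40 N, if the wrist force passes 120 N, or if a joint passes its speed limit or range.

ROBOT

A 6-joint arm with a two-finger parallel gripper is mounted at the origin on the work surface. World frame = base frame: x ahead of the robot, y to its left, z up, the work surface at z = 0. Lengths are in m, angles in degrees, forces in N, time in s.
With the tool pointing down it reaches from about 0.375 to 0.9 m from the base axis. Payload 3.1 kg.
Tool frame: the origin (TCP) lies at the very end of the fingers, on their centre line; the grasp point (between the pads) lies bot.hold_point_z behind it (bot.hold_point_z is the distance from the TCP to the grasp point, in m); z points along the fingers, y is the line along which they close (so a half turn about z gives the same grasp; the last joint's range is limited). The gripper opens to 87 mm and grips with 3 to 60 N. Pads are 19 mm wide; open, the fingers measure 117 mm over their backs; the gripper's body (75 mm by 190 mm) begins 51 mm behind the grasp point.
Start: joints at [57.439, 30.224, 82.088, -0, 67.689, -10.227], TCP at [0.237, 0.578, 0.223] pointing down, gripper open.
Joint ranges: [-176.69, 176.69], [-43.24, 126.21], [12.49, 139.97], [-82, 262], [0, 151.66], [-163.58, 163.58]. Speed limits (degrees/s): [159.86, 159.86, 180, 180, 180, 180].

INTERFACE

Orientations are given as a 3x3 rotation matrix whose columns are the frame's x, y, z axes.
In Python, from rig import bot gives the robot as it stands.
- The arm moves only by the tool apply_moves, never from a script. Its argument "plan" is one flat list of numbers, 4 for each row, row after row: the shift along the world's x, y, z normalised to -1 to 1, where 1 is 0.05 m, then the turn about the world's z normalised to -1 to 1, where 1 is 10 degrees. A call has 1 to 12 rows; each row shifts and turns the commanded pose from where the row before left it; what a row does not reach is not made up. A row lasts 1/8 s, in which the tool goes at most 62.5 mm and 10.7 degrees, less where a joint would pass 70% of its speed; a pose out of reach is approached as far as the arm can. A call with a number of a shift or a turn outside -1 to 1 is refused whole. A call with a gripper value outside its range is refused whole. "grip" is the closure, from -1 (fully open) to 1 (shut), so that 0 is half open, set as the call begins (left out, the last holds). The fingers move at their own pace and stop on an object; the grip force is fixed at half the most. Time passes only in rows, so rows that do not move let the fingers close. It gives the time, the measured TCP pose, the force, the opening and the grip force at its end, in the units of the state.
- bot.read_state(): the state, without advancing time (a new reading comes with each control period).
- bot.capture(name): name is "side" or "top"; returns (picture, depth): 400x640x3 uint8, red, green, blue; 400x640 float32, m along the optical axis (not along the pixel's ray), 0 where there is no reading.
- bot.camera_info(name): a dict with "vertical_fov" (degrees; the focal length in pixels is half the picture's height over the tangent of half this angle, whatever the lens; pixels are square), "cx", "cy" (the principal point, pixels), "k1" (the pictures are not rectified: a ray, as slopes to the right and down, at radius r is drawn at 1 + k1 r^2 times it, then the intrinsics apply), "rvec" (rotation vector, rad) and "tvec" (3), from world to camera coordinates, as OpenCV has them. Camera axes: x right, y down, z forward; pixel columns grow to the right and rows downward; lengths in m; the calibration is good to about 2 mm. A picture is of the moment at which its call begins. camera_info takes no time and is no camera call.
- bot.hand_in(): hands the job in; it is judged then, once.
Trained networks look in the newest picture that a camera, given by its name, has taken for a name from the list of things; names that differ only in an ending like _2 or _b are one class to them, and where a whole thing is asked for, a point or a joint stands for the part that bears it (a point fixed in the world has none). Each returns a list of dicts, best first, with "p" (0 to 1); they miss things now and then, are a little off and sometimes report something else, mostly with a low value. They report only what shows in the picture. A call takes as long as a camera call. They do not tell look-alikes from the thing itself.
- bot.outline_of(camera, target): "mask" (400x640 bool, what is visible of it) and "xy" ([column, row] as shares, 0 to 1, of the picture: columns of its width, rows of its height, amid what is visible of it).
- bot.pinpoint(camera, target): "xy" ([column, row] as shares, 0 to 1, of the picture: columns of its width, rows of its height: a listed point, or the origin of a listed thing).
The state is a dict: "time_s": time; "joint_positions": joint angles; "qvel": joint speeds; "tau": joint torques, N m; "position": TCP position; "tcp_rot": TCP orientation; "force": force on the tool from outside, world axes, zero at the start; "moment": the same for the moment, N m; "opening": opening from 0.0 (shut) to 1.0 (fully open); "grasp_force": force on a finger pad.
Only numpy, scipy, OpenCV 4.12 (cv2) and the standard library are available. Lean on these libraries where they do the work, as an engineer would, in place of code of your own. Each camera call takes 0.05 s, during which the arm holds its last target. There are 200 camera calls.

## Working session

There is one attempt and no reset: what is moved stays moved. The work goes in short steps, Python scripts to look and compute and a tool call to move; the robot and the scene stay as the last step left them, time stands still between calls to the robot, and variables do not carry over. Pictures are saved under pics/ and viewed, at most 14 in all, crops included, and the job is handed in when it is done.

Besides the shell and the picture viewer there is one more tool, called after "Request:" as name(argument=value, ...) on one line, values as JSON. apply_moves: Moves the arm, as the interface text tells. Its arguments: {"type":"object","properties":{"plan":{"type":"array","items":{"type":"number"}},"grip":{"type":"number"}},"required":["plan"]}

```bash
mkdir -p pics; ls; cat > h.py <<'E'
import numpy as np, cv2
from rig import bot
def cam(n):
    c=bot.camera_info(n); f=200/np.tan(np.radians(c['vertical_fov'])/2)
    R=cv2.Rodrigues(np.array(c['rvec'],float))[0]; return c,f,R,np.array(c['tvec'],float)
def ray(n,uv):
    c,f,R,t=cam(n); uv=np.atleast_2d(uv).astype(float)
    d=(uv-[c['cx'],c['cy']])/f; s=d.copy()
    for _ in range(20): s=d/(1+c['k1']*(s**2).sum(1,keepdims=True))
    return np.c_[s,np.ones(len(s))]@R, -R.T@t      # world dirs per unit depth, origin
def at_z(n,uv,z):
    d,o=ray(n,uv); return o+d*((z-o[2])/d[:,2])[:,None]
def at_depth(n,uv,dep):
    d,o=ray(n,uv); return o+d*np.asarray(dep).reshape(-1,1)
def proj(n,p):
    c,f,R,t=cam(n); q=np.atleast_2d(p)@R.T+t; s=q[:,:2]/q[:,2:]
    return s*(1+c['k1']*(s**2).sum(1,keepdims=True))*f+[c['cx'],c['cy']]
E
python3 - <<'E'
from h import *
for n in('top','side'):
    p,d=bot.capture(n); cv2.imwrite(f'pics/{n}0.png',p[...,::-1]); print(n,bot.camera_info(n))
    for t in('scale_a_mid','block_mid','guard_mid','pommel_mid','tray_full','tray_stick','blade_full_mid','blade_stick_mid'):
        for r in bot.pinpoint(n,t)[:5]:
            uv=np.array(r['xy'])*[640,400]; print(n,t,round(r['p'],2),uv.round(),at_z(n,uv,.01).round(3)[0])
print(bot.hold_point_z,bot.read_state())
E
```

```text
pics
top {'vertical_fov': 45.65828279959959, 'cx': 312.23694313071024, 'cy': 191.71718684907944, 'k1': -0.11243876726543842, 'rvec': array([ 2.10780065, -2.15541814,  0.18426152]), 'tvec': array([0.02962025, 0.5123211 , 1.25408117])}
top scale_a_mid 0.65 [292. 164.] [0.599 0.073 0.01 ]
top block_mid 0.84 [340. 180.] [ 0.551 -0.062  0.01 ]
top guard_mid 0.58 [343. 147.] [ 0.647 -0.073  0.01 ]
top guard_mid 0.56 [343. 217.] [ 0.446 -0.067  0.01 ]
top pommel_mid 0.38 [293. 206.] [0.479 0.072 0.01 ]
top tray_full 0.67 [419. 199.] [ 0.493 -0.281  0.01 ]
top tray_stick 0.66 [223. 204.] [0.488 0.27  0.01 ]
top tray_stick 0.34 [339. 183.] [ 0.542 -0.057  0.01 ]
top blade_full_mid 0.83 [397. 198.] [ 0.496 -0.22   0.01 ]
top blade_stick_mid 0.63 [192. 207.] [0.483 0.357 0.01 ]
top blade_stick_mid 0.31 [291. 160.] [0.61  0.077 0.01 ]
side {'vertical_fov': 54.7621836205208, 'cx': 316.34749333186704, 'cy': 201.20461784581116, 'k1': -0.021146758612257666, 'rvec': array([ 2.05664333, -0.50585029,  0.27609935]), 'tvec': array([-0.45413676,  0.17717252,  0.59049442])}
side scale_a_mid 0.8 [340. 200.]
[... 564 characters left out ...]
.90080676e-04,
        6.76901920e+01, -1.02267640e+01]), 'qvel': array([ 0.07926005, -0.09350786,  0.01407569,  0.06617648, -0.01780784,
       -0.01499682]), 'tau': array([-9.38431344e-05, -4.39998007e+01, -1.76989889e+01,  6.33932557e-02,
        5.01884543e-02, -2.82971214e-06]), 'position': array([0.23744904, 0.57810324, 0.22254913]), 'tcp_rot': array([[-9.24989875e-01,  3.79991751e-01, -7.41623882e-06],
       [ 3.79991751e-01,  9.24989875e-01, -2.63178488e-05],
       [-3.14061962e-06, -2.71618532e-05, -1.00000000e+00]]), 'force': array([-0.30212456,  0.21623792,  0.70204899]), 'moment': array([-0.00139682, -0.01330093, -0.02622865]), 'grasp_force': 0.0, 'opening': 0.9986529052095842}
```

```bash
python3 - <<'E'
import cv2
a=cv2.imread('pics/top0.png')
cv2.imwrite('pics/top0c.png',cv2.resize(a[80:300,140:460],(800,550),interpolation=cv2.INTER_CUBIC))
E
```

```text
(no output)
```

View pics/top0c.png

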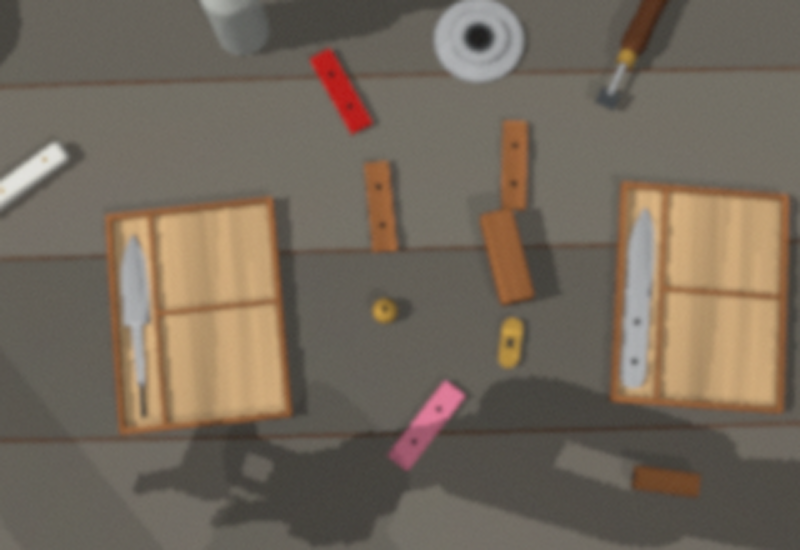

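View pics/side0.png

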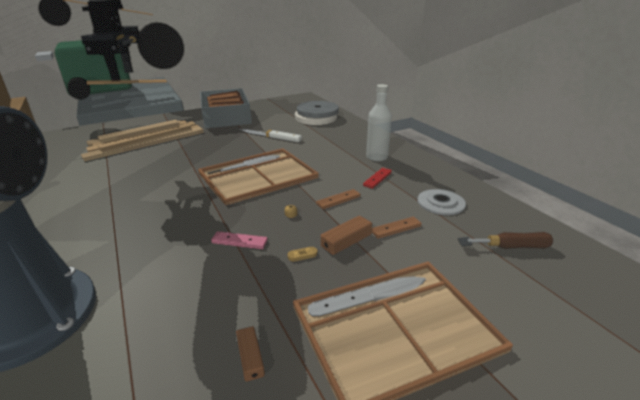

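The top view (crop at 2.5x from column 140, row 80) shows:
- **Scales:** the brown ones are at crop (381,206) and (514,165). The red (340,90) and pink (428,425) ones are decoys.
- **Block:** the candidates are (507,256) and a smaller one at (667,481). I take the larger.
- **Guard and pommel:** guard at (511,343), pommel at (385,310).
- **Trays:** the stick-tang tray is on the left and the full-tang tray on the right. Both tangs point towards the robot.

Next I'll measure each one precisely.

```bash
cat > seg.py <<'E'
from h import *
def rect(n,mask,z):
    # largest component's border projected to plane z
    cs,_=cv2.findContours(cv2.resize(mask.astype(np.uint8)*255,None,fx=4,fy=4,interpolation=cv2.INTER_LINEAR)//128,cv2.RETR_EXTERNAL,cv2.CHAIN_APPROX_NONE)
    c=max(cs,key=cv2.contourArea)[:,0]; uv=(c+.5)/4-.5
    P=at_z(n,uv,z)[:,:2]; (x,y),(w,h),a=cv2.minAreaRect((P*1000).astype(np.float32))
    if w<h: w,h,a=h,w,a+90
    return round(x,1),round(y,1),round(w,1),round(h,1),round((a+90)%180-90,1)
def comp(n,img,seed,tol,z):
    m=np.zeros((402,642),np.uint8); cv2.floodFill(img.copy(),m,tuple(int(v) for v in seed),0,(tol,)*3,(tol,)*3,4|(255<<8)|cv2.FLOODFILL_FIXED_RANGE|cv2.FLOODFILL_MASK_ONLY)
    return rect(n,m[1:-1,1:-1]>0,z)
E
python3 - <<'E'
from seg import *
p,d=bot.capture('top'); bot.capture('side')
for t,z in(('scale_a_mid',.009),('block_mid',.030),('guard_mid',.008),('pommel_mid',.012),('tray_full',.014),('tray_stick',.014)):
    for n in('top','side'):
        for r in bot.outline_of(n,t)[:4]: print(t,n,round(r['p'],2),(np.array(r['xy'])*[640,400]).round(),rect(n,r['mask'],z),r['mask'].sum())
f=lambda u,v:(140+u/2.5,80+v/2.5)
for nm,s,z in(('scale1',f(381,206),.009),('scale2',f(514,165),.009),('block',f(507,256),.030),('guard',f(505,350),.008),('pommel',f(385,315),.012)):
    print(nm,[comp('top',p,s,t,z) for t in(25,35,45)])
# depth check
for u,v in((381,206),(514,165),(507,256),(511,335),(385,310),(225,250),(700,250),(430,250)):
    q=np.round(f(u,v)).astype(int); print(at_depth('top',[q],d[q[1],q[0]]).round(4))
E
```

```text
scale_a_mid top 0.76 [290. 164.] (606.2, 74.3, 108.6, 34.2, 3.0) 381
scale_a_mid side 0.55 [338. 201.] (601.5, 67.3, 116.4, 43.8, 7.4) 421
block_mid top 0.73 [341. 182.] (541.6, -66.5, 107.6, 40.9, 11.7) 499
block_mid top 0.69 [408. 272.] (288.2, -230.3, 74.7, 27.8, 81.3) 248
block_mid side 0.96 [345. 234.] (532.2, -83.4, 124.7, 63.0, 11.7) 1126
block_mid side 0.93 [253. 352.] (286.1, -247.1, 84.8, 27.6, 80.2) 1073
block_mid side 0.58 [401. 338.] (481.8, -298.6, 248.1, 193.2, -5.4) 17438
guard_mid side 0.55 [302. 254.] (443.9, -72.9, 58.0, 37.3, -14.7) 336
pommel_mid side 0.41 [290. 211.] (482.8, 64.3, 47.4, 24.9, 65.2) 111
tray_full top 0.68 [424. 201.] (492.3, -284.6, 257.4, 198.7, -5.3) 5363
tray_full side 0.77 [402. 339.] (491.8, -287.6, 255.3, 199.6, -5.5) 17286
tray_stick top 0.91 [222. 208.] (485.8, 281.3, 254.1, 195.5, 4.8) 5537
tray_stick top 0.69 [337. 182.] (543.6, -67.5, 111.0, 43.1, 12.1) 550
tray_stick side 0.94 [253. 175.] (483.8, 267.1, 261.4, 222.7, 5.6) 3658
scale1 [(607.0, 75.1, 105.8, 30.7, 4.9), (606.9, 75.7, 111.3, 32.9, 4.8), (577.9, 41.0, 1380.7, 448.0, -89.3)]
scale2 [(598.6, -66.1, 212.1, 55.0, -1.3), (598.6, -65.4, 217.9, 59.5, -0.5), (578.0, 41.0, 1393.3, 448.2, -89.3)]
block [(593.6, -64.7, 208.7, 54.1, -1.3), (593.7, -64.0, 214.4, 58.5, -0.5), (573.4, 40.7, 1371.0, 441.1, -89.3)]
guard [(445.8, -68.3, 53.7, 22.6, -8.9), (447.0, -67.8, 56.5, 24.9, -8.1), (447.2, -67.7, 56.9, 25.7, -8.9)]
pommel [(483.5, 73.9, 21.9, 17.8, 43.7), (484.2, 74.6, 23.9, 21.8, 43.7), (484.9, 72.5, 24.7, 24.4, -1.0)]
[[0.6064 0.0737 0.0071]]
[[ 0.6503 -0.0816  0.0061]]
[[ 0.541  -0.0679  0.0285]]
[[ 0.4544 -0.0693  0.0052]]
[[0.4834 0.0694 0.0213]]
[[0.5583 0.2504 0.0067]]
[[ 0.5462 -0.2886  0.0072]]
[[0.5541 0.018  0.0012]]
```

Request:
apply_moves(plan=[0.5,-1,-0.2,0.28,0.5,-1,-0.2,0.28,0.5,-1,-0.2,0.28,0.5,-1,-0.2,0.28,0.5,-1,-0.2,0.28,0.5,-1,-0.2,0.28,0.5,-1,-0.2,0.28,0.5,-1,-0.2,0.28,0.5,-1,-0.2,0.28,0.5,-1,-0.2,0.28,0.5,-1,-0.2,0.28,0.5,-1,-0.2,0.28], grip=-1)

```text
time_s: 3.1
position: [0.5385, -0.0238, 0.1024]
tcp_rot: [[-0.981, -0.197, 0.001], [-0.197, 0.981, -0.0], [-0.001, -0.0, -1.0]]
force: [0.1, 0.5, 0.2]
opening: 0.999
grasp_force: 0.0
```

Request:
apply_moves(plan=[0.05,-0.88,0,0,0,0,-0.7,0,0,0,-0.7,0,0,0,-0.5,0,0,0,0,0])

```text
time_s: 3.72
position: [0.5388, -0.0656, 0.006]
tcp_rot: [[-0.981, -0.195, -0.004], [-0.195, 0.981, 0.001], [0.003, 0.002, -1.0]]
force: [0.2, 0.1, -0.2]
opening: 1.001
grasp_force: 0.0
```

Request:
apply_moves(plan=[0,0,0,0,0,0,0,0,0,0,0,0,0,0,0,0,0,0,0,0,0,0,0,0], grip=1)

```text
time_s: 4.47
position: [0.54, -0.0659, 0.0077]
tcp_rot: [[-0.981, -0.195, 0.0], [-0.195, 0.981, -0.0], [-0.0, -0.0, -1.0]]
force: [-0.4, -0.3, 1.5]
opening: 0.433
grasp_force: 30.0
```

Request:
apply_moves(plan=[0,0,0.8,0,0,0,0.8,0,-0.3,0.9,0,-0.1,-0.3,0.9,0,-0.1,-0.3,0.9,0,-0.1,-0.3,0.9,0,-0.1,-0.3,0.9,0,-0.1,-0.3,0.9,0,-0.1,-0.3,0.9,0,-0.06,0,0,0,0,0,0,0,0])

```text
time_s: 5.85
position: [0.4349, 0.2489, 0.0874]
tcp_rot: [[-0.997, -0.082, -0.0], [-0.082, 0.997, -0.0], [0.0, -0.0, -1.0]]
force: [0.6, -0.3, -1.5]
opening: 0.433
grasp_force: 30.0
```

```bash
python3 - <<'E'
from seg import *
p,d=bot.capture('top'); cv2.imwrite('pics/top1.png',p[...,::-1]); bot.capture('side')
for t in('tray_stick',):
    for n in('top','side'):
        for r in bot.outline_of(n,t)[:1]: print(t,n,round(r['p'],2),rect(n,r['mask'],.014))
f=lambda u,v:(140+u/2.5,80+v/2.5)
for nm,s in(('scale1',f(381,206)),('scale2',f(514,165))): print(nm,[comp('top',p,s,t,.009) for t in(20,25,30)])
print(bot.read_state()['position'])
a=p.copy()
def mark(img,T,o,zs=.014):
    c,s=np.cos(np.radians(o)),np.sin(np.radians(o))
    for x0,x1,y0,y1 in((-125,125,-96,96),(-119,3,-90,43),(8,119,-90,43)):
        q=np.array([(x0,y0),(x1,y0),(x1,y1),(x0,y1)]); w=np.c_[T[0]+c*q[:,0]-s*q[:,1],T[1]+s*q[:,0]+c*q[:,1],q[:,0]*0+zs*1000]/1000
        cv2.polylines(img,[((proj('top',w)-[140,80]+.5)*5).round().astype(int)],True,(0,0,255),1)
b=cv2.resize(p[80:300,140:460],None,fx=5,fy=5,interpolation=cv2.INTER_CUBIC)
mark(b,(485.8,281.3),4.8); mark(b,(492.3,-284.6),-5.3)
cv2.imwrite('pics/ov.png',cv2.resize(b[150:950],(800,400),interpolation=cv2.INTER_AREA)[...,::-1])
E
```

```text
tray_stick top 0.68 (556.5, 287.8, 197.3, 119.1, -86.9)
tray_stick side 0.83 (484.8, 273.7, 258.6, 228.4, 4.4)
scale1 [(606.2, 74.4, 104.1, 28.9, 4.9), (607.1, 74.5, 105.8, 29.3, 5.1), (606.7, 75.1, 106.5, 31.1, 4.9)]
scale2 [(651.4, -79.9, 105.7, 28.1, -2.2), (651.5, -79.3, 106.1, 30.6, -4.3), (651.5, -78.5, 106.3, 30.9, -2.2)]
[0.43552051 0.24801055 0.08748866]
```

View pics/ov.png

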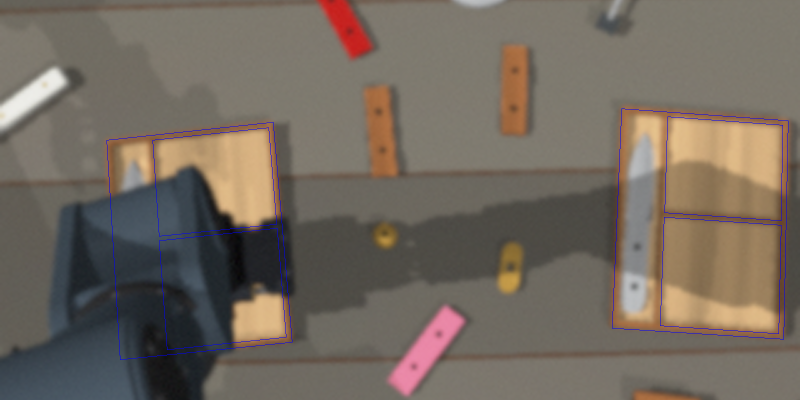

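The overlay shows the outlines sitting on both trays, so the tray poses hold. Now I'll lower the block.

Request:
apply_moves(plan=[-0.1,0.1,-0.5,0,0,0,-0.5,0,0,0,-0.3,0,0,0,-0.17,0,0,0,0,0])

```text
time_s: 6.68
position: [0.4302, 0.2538, 0.0138]
tcp_rot: [[-0.997, -0.081, -0.0], [-0.081, 0.997, -0.0], [0.0, -0.0, -1.0]]
force: [-0.1, 0.3, -0.4]
opening: 0.436
grasp_force: 30.0
```

Request:
apply_moves(plan=[0,0,0,0,0,0,0,0,0,0,0,0,0,0,0.5,0,0,0,0.9,0,0.2,-0.9,0,0,0.2,-0.9,0,0,0.2,-0.9,0,0], grip=-0.4)

```text
time_s: 7.68
position: [0.4604, 0.1181, 0.0846]
tcp_rot: [[-0.997, -0.082, 0.001], [-0.082, 0.997, 0.0], [-0.001, -0.0, -1.0]]
force: [0.1, -0.5, -0.6]
opening: 0.703
grasp_force: 0.0
```

Request:
apply_moves(plan=[0.45,-0.9,0,0.05,0,0,0,0,0,0,0,0], grip=-0.4)

```text
time_s: 8.05
position: [0.4818, 0.0742, 0.0841]
tcp_rot: [[-0.996, -0.089, -0.001], [-0.089, 0.996, 0.0], [0.001, 0.0, -1.0]]
force: [-1.2, 0.7, -0.2]
opening: 0.695
grasp_force: 0.0
```

```bash
python3 - <<'E'
from seg import *
p,d=bot.capture('side'); cv2.imwrite('pics/side2.png',cv2.resize(p[120:270,190:390],(800,600),interpolation=cv2.INTER_CUBIC)[...,::-1])
for r in bot.pinpoint('side','pommel_mid'): uv=np.array(r['xy'])*[640,400]; print(r['p'],uv,at_z('side',uv,.01))
for r in bot.outline_of('side','pommel_mid')[:2]: print(r['p'],rect('side',r['mask'],.01))
for r in bot.outline_of('side','block_mid')[:3]: print(r['p'],rect('side',r['mask'],.02))
print(proj('side',[(.484,.072,.01)]),bot.read_state()['position'])
E
```

```text
0.7 [395.52 229.6 ] [[ 0.63979379 -0.09318405  0.01      ]]
0.42 [288.128 209.28 ] [[0.4828276  0.07739697 0.01      ]]
0.44 (485.8, 68.7, 52.3, 27.5, 66.7)
0.78 (435.8, 253.8, 127.4, 95.9, 7.3)
0.7 (287.3, -240.0, 85.0, 27.4, 79.9)
[[289.64060391 210.31268621]] [0.48158674 0.07525139 0.08404746]
```

View pics/side2.png

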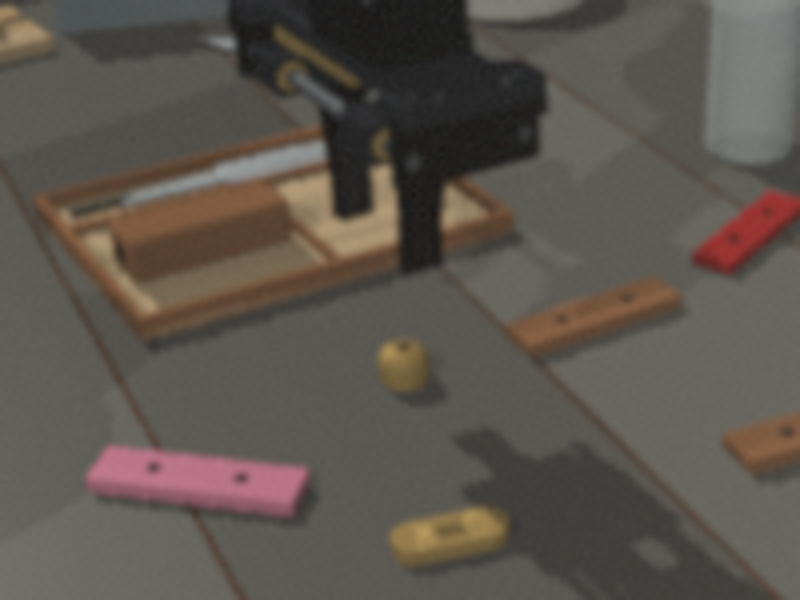

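The side view shows the block lying in the handle bay. The pommel is at crop (404,366), which agrees with the top-view fix. Next I'll grip it low.

Request:
apply_moves(plan=[0.05,-0.08,-0.6,0,0,0,-0.6,0,0,0,-0.4,0,0,0,0,0])

```text
time_s: 8.75
position: [0.4835, 0.071, 0.0029]
tcp_rot: [[-0.996, -0.092, -0.004], [-0.092, 0.996, 0.0], [0.004, 0.001, -1.0]]
force: [0.3, 0.2, -0.1]
opening: 0.698
grasp_force: 0.0
```

Request:
apply_moves(plan=[0,0,0,0,0,0,0,0,0,0,0,0,0,0,0,0,0,0,0,0,0,0,0,0], grip=1)

```text
time_s: 9.5
position: [0.4852, 0.0701, 0.0044]
tcp_rot: [[-0.996, -0.09, 0.001], [-0.09, 0.996, -0.0], [-0.001, -0.0, -1.0]]
force: [0.5, 0.6, 5.9]
opening: 0.314
grasp_force: 30.0
```

Request:
apply_moves(plan=[0,0,0.7,0,0,0,0.7,0,0.25,0.89,0,0,0.25,0.89,0,0,0.25,0.89,0,0,0.25,0.89,0,0,0.25,0.89,0,0,0,0,0,0,0,0,0,0])

```text
time_s: 10.62
position: [0.5463, 0.292, 0.0733]
tcp_rot: [[-0.996, -0.091, -0.002], [-0.091, 0.996, -0.001], [0.002, -0.001, -1.0]]
force: [-0.4, -0.1, -0.3]
opening: 0.315
grasp_force: 30.0
```

Request:
apply_moves(plan=[0,0,-0.5,0,0,0,-0.5,0,0,0,-0.26,0,0,0,0,0,0,0,0,0])

```text
time_s: 11.25
position: [0.5478, 0.2922, 0.0115]
tcp_rot: [[-0.996, -0.089, 0.001], [-0.089, 0.996, 0.0], [-0.001, 0.0, -1.0]]
force: [0.8, 0.5, -0.9]
opening: 0.311
grasp_force: 30.0
```

Request:
apply_moves(plan=[0,0,0,0,0,0,0,0,0,0,0,0,0,0,0,0,0,0,0.4,0,0,0,1,0,0,0,0,0,0,0,0,0], grip=0.05)

```text
time_s: 12.25
position: [0.5475, 0.2927, 0.0821]
tcp_rot: [[-0.996, -0.09, 0.001], [-0.09, 0.996, 0.0], [-0.001, 0.0, -1.0]]
force: [-0.5, 0.1, 0.2]
opening: 0.476
grasp_force: 0.0
```

Request:
apply_moves(plan=[-0.25,-0.9,0,-0.17,-0.25,-0.9,0,-0.17,-0.25,-0.9,0,-0.17,-0.25,-0.9,0,-0.17,-0.25,-0.9,0,-0.17,-0.25,-0.9,0,-0.17,-0.25,-0.9,0,-0.17,-0.25,-0.9,0,-0.17,0,0,0,0,0,0,0,0], grip=-0.2)

```text
time_s: 13.5
position: [0.4468, -0.0669, 0.0806]
tcp_rot: [[-0.989, 0.147, -0.002], [0.147, 0.989, 0.001], [0.002, 0.001, -1.0]]
force: [0.3, 0.9, 0.1]
opening: 0.598
grasp_force: 0.0
```

```bash
python3 - <<'E'
from seg import *
p,d=bot.capture('side'); cv2.imwrite('pics/side3.png',cv2.resize(p[130:280,180:380],(800,600),interpolation=cv2.INTER_CUBIC)[...,::-1])
for r in bot.pinpoint('side','guard_mid')[:2]: uv=np.array(r['xy'])*[640,400]; print(r['p'],uv,at_z('side',uv,.004))
q=proj('side',[(.446,-.068,.008)]); print(q,(q-[180,130])*4,bot.read_state()['position'])
E
```

```text
0.59 [300.096 256.48 ] [[ 0.43985892 -0.0736667   0.004     ]]
[[301.73632588 252.05045713]] [[486.94530352 488.20182853]] [ 0.44720664 -0.06618568  0.08076472]
```

View pics/side3.png

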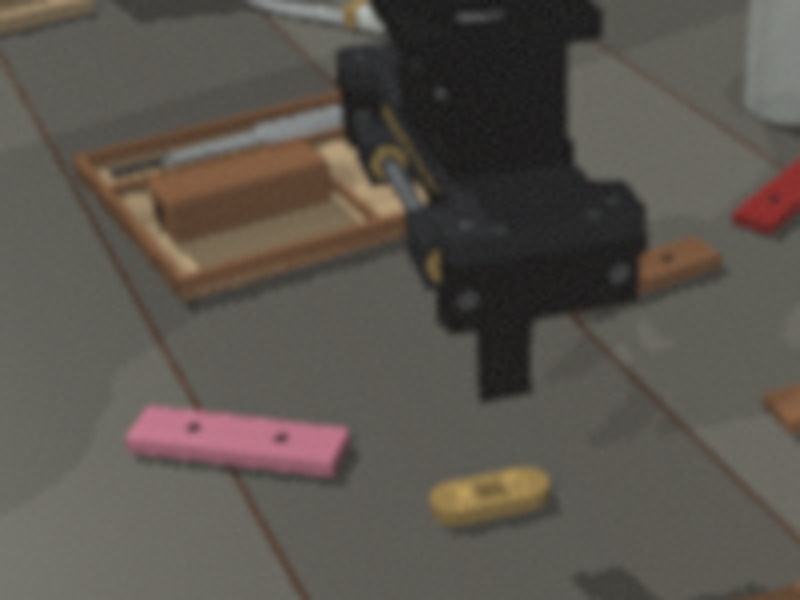

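The guard's slot is at crop (490,489), against a predicted (487,488), so its position is confirmed. Descending.

Request:
apply_moves(plan=[0,-0.04,-0.6,0,0,0,-0.6,0,0,0,-0.37,0,0,0,0,0])

```text
time_s: 14.1
position: [0.4472, -0.0678, 0.0016]
tcp_rot: [[-0.99, 0.144, -0.002], [0.144, 0.99, 0.001], [0.002, 0.001, -1.0]]
force: [0.6, -0.7, 0.2]
opening: 0.6
grasp_force: 0.0
```

Request:
apply_moves(plan=[0,0,0,0,0,0,0,0,0,0,0,0,0,0,0,0,0,0,0,0,0,0,0,0], grip=1)

```text
time_s: 14.85
position: [0.4476, -0.0694, 0.0028]
tcp_rot: [[-0.989, 0.147, 0.0], [0.147, 0.989, -0.0], [-0.0, -0.0, -1.0]]
force: [0.2, 1.5, 4.1]
opening: 0.247
grasp_force: 30.0
```

Request:
apply_moves(plan=[0,0,0.7,0,0,0,0.8,0,0.3,0.875,0,0.19,0.3,0.875,0,0.19,0.3,0.875,0,0.19,0.3,0.875,0,0.19,0.3,0.875,0,0.19,0.3,0.875,0,0.19,0.3,0.875,0,0.19,0,0,0,0,0,0,0,0])

```text
time_s: 16.23
position: [0.5513, 0.2363, 0.0769]
tcp_rot: [[-0.996, -0.085, -0.002], [-0.085, 0.996, -0.001], [0.002, -0.001, -1.0]]
force: [0.0, 0.0, -0.7]
opening: 0.246
grasp_force: 30.0
```

```bash
python3 - <<'E'
from seg import *
p,d=bot.capture('side'); cv2.imwrite('pics/side4.png',cv2.resize(p[100:220,180:340],(800,600),interpolation=cv2.INTER_CUBIC)[...,::-1])
print(bot.read_state()['position'])
E
```

```text
[0.55133067 0.23575397 0.07699283]
```

View pics/side4.png

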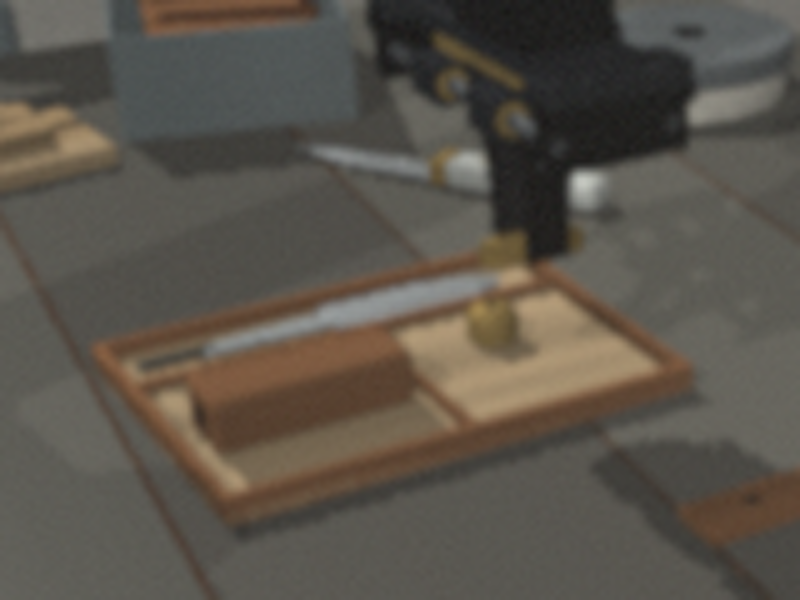

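The pommel stands in the fittings bay, the block lies in its bay, and the guard is held level. Lowering the guard.

Request:
apply_moves(plan=[0,0,-0.5,0,0,0,-0.5,0,0,0,-0.35,0,0,0,0,0,0,0,0,0])

```text
time_s: 16.9
position: [0.5527, 0.2365, 0.0105]
tcp_rot: [[-0.996, -0.084, 0.0], [-0.084, 0.996, 0.0], [-0.0, -0.0, -1.0]]
force: [0.2, -0.1, -0.7]
opening: 0.244
grasp_force: 30.0
```

Request:
apply_moves(plan=[0,0,0,0,0,0,0,0,0,0,0,0,0,0,0,0,0,0,0.4,0,0,0,1,0,0,0,0,0,0,0,0,0], grip=0.2)

```text
time_s: 17.9
position: [0.5525, 0.2369, 0.081]
tcp_rot: [[-0.996, -0.085, 0.001], [-0.085, 0.996, 0.0], [-0.001, 0.0, -1.0]]
force: [0.1, 0.2, -0.2]
opening: 0.402
grasp_force: 0.0
```

Request:
apply_moves(plan=[0.27,-0.81,0,0,0.27,-0.81,0,0,0.27,-0.81,0,0,0.27,-0.81,0,0,0,0,0,0,0,0,0,0,0,0,-0.6,0,0,0,-0.6,0,0,0,0,0,0,0,0,0], grip=-0.15)

```text
time_s: 19.15
position: [0.6064, 0.0758, 0.0205]
tcp_rot: [[-0.996, -0.086, 0.0], [-0.086, 0.996, 0.0], [-0.0, 0.0, -1.0]]
force: [-0.1, 0.2, 0.4]
opening: 0.572
grasp_force: 0.0
```

Request:
apply_moves(plan=[0,-0.02,-0.36,0,0,0,0,0,0,0,0,0])

```text
time_s: 19.52
position: [0.6065, 0.0738, 0.0021]
tcp_rot: [[-0.996, -0.085, -0.0], [-0.085, 0.996, 0.0], [0.0, 0.0, -1.0]]
force: [0.2, 0.4, -0.6]
opening: 0.572
grasp_force: 0.0
```

Request:
apply_moves(plan=[0,0,0,0,0,0,0,0,0,0,0,0,0,0,0,0,0,0,0,0,0,0,0,0], grip=1)

```text
time_s: 20.27
position: [0.6066, 0.0739, 0.0022]
tcp_rot: [[-0.996, -0.085, 0.0], [-0.085, 0.996, -0.0], [-0.0, -0.0, -1.0]]
force: [-0.4, 0.4, 1.9]
opening: 0.315
grasp_force: 30.0
```

Request:
apply_moves(plan=[0,0,0.7,0,0,0,0.9,0,-0.435,-0.94,0,-0.13,-0.435,-0.94,0,-0.13,-0.435,-0.94,0,-0.13,-0.435,-0.94,0,-0.13,-0.435,-0.94,0,-0.13,-0.435,-0.94,0,-0.13,-0.435,-0.94,0,-0.13,-0.435,-0.94,0,-0.12,0,0,0,0,0,0,0,0])

```text
time_s: 21.78
position: [0.432, -0.3016, 0.0818]
tcp_rot: [[-0.995, 0.096, -0.001], [0.096, 0.995, 0.001], [0.001, 0.001, -1.0]]
force: [0.6, 0.0, 0.1]
opening: 0.318
grasp_force: 30.0
```

```bash
python3 - <<'E'
from seg import *
p,d=bot.capture('top'); 
f=lambda u,v:(140+u/2.5,80+v/2.5)
print([comp('top',p,f(514,165),t,.009) for t in(20,25,30)])
cv2.imwrite('pics/top5.png',cv2.resize(p[140:260,180:340],(800,600),interpolation=cv2.INTER_CUBIC)[...,::-1])
print(bot.read_state()['position'],bot.read_state()['opening'])
E
```

```text
[(651.4, -79.9, 105.8, 28.1, -2.2), (651.5, -78.6, 105.9, 30.7, -2.2), (651.4, -78.5, 106.2, 30.9, -2.2)]
[ 0.43230272 -0.30096802  0.08183483] 0.3180360245597115
```

View pics/top5.png

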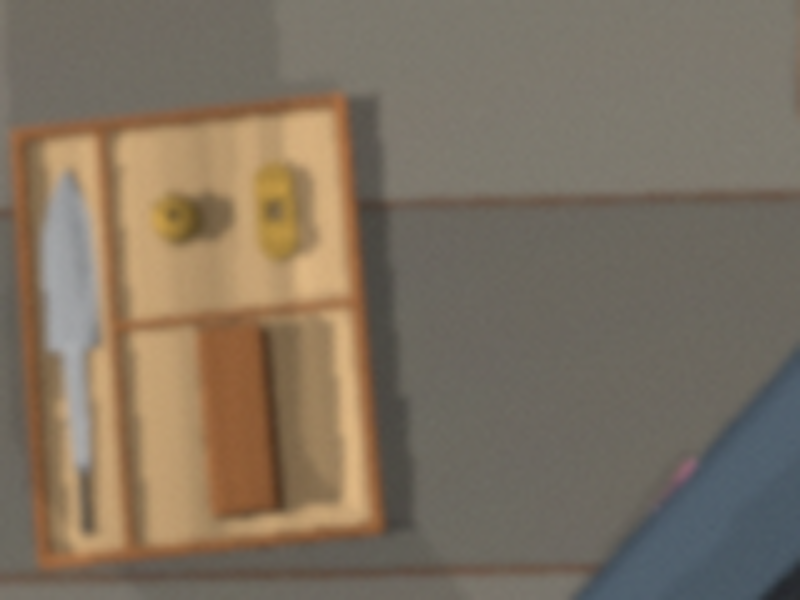

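The stick tray looks right, with the pommel at (176,218), the guard at (277,210) and the block at (240,415). I'll confirm the block's tilt by depth later. Now lowering scale 1.

Request:
apply_moves(plan=[0,-0.02,-0.5,0,0,0,-0.5,0,0,0,-0.3,0,0,0,-0.17,0,0,0,0,0])

```text
time_s: 22.45
position: [0.4327, -0.3027, 0.0084]
tcp_rot: [[-0.996, 0.094, -0.0], [0.094, 0.996, 0.0], [0.0, 0.0, -1.0]]
force: [-0.4, 0.8, -0.7]
opening: 0.316
grasp_force: 30.0
```

Request:
apply_moves(plan=[0,0,0,0,0,0,0,0,0,0,0,0,0,0,0,0,0,0,0.4,0,0,0,1,0,0,0,0,0,0,0,0,0], grip=0)

```text
time_s: 23.45
position: [0.4322, -0.3029, 0.0785]
tcp_rot: [[-0.995, 0.095, -0.0], [0.095, 0.995, 0.0], [0.0, 0.0, -1.0]]
force: [-0.6, 0.7, 0.3]
opening: 0.498
grasp_force: 0.0
```

Request:
apply_moves(plan=[0.73,0.745,0,0.05,0.73,0.745,0,0.05,0.73,0.745,0,0.05,0.73,0.745,0,0.05,0.73,0.745,0,0.06,0.73,0.745,0,0.06,0,0,0,0,0,0,0,0,0,0,-0.6,0,0,0,-0.55,0,0,0,0,0,0,0,0,0], grip=-0.15)

```text
time_s: 24.95
position: [0.6512, -0.0807, 0.0215]
tcp_rot: [[-0.999, 0.04, 0.0], [0.04, 0.999, -0.0], [-0.0, -0.0, -1.0]]
force: [-0.1, -0.1, -0.9]
opening: 0.577
grasp_force: 0.0
```

```bash
python3 - <<'E'
from seg import *
p,d=bot.capture('top'); bot.capture('side')
f=lambda u,v:(140+u/2.5,80+v/2.5)
q=proj('top',[(.4327,-.3027,.014)])[0]; print(q,[comp('top',p,q,t,.014) for t in(20,25,30,35)])
T=np.array([.430,.2535]);a=np.radians(4.8)
for s in(-.045,-.02,0,.02,.045):
    w=T+s*np.array([np.cos(a),np.sin(a)]); uv=proj('top',[(*w,.035)]).round().astype(int)[0]
    dd=np.median(d[uv[1]-1:uv[1]+2,uv[0]-2:uv[0]+3]); print(s,at_depth('top',[uv],dd).round(4))
cv2.imwrite('pics/top6.png',cv2.resize(p[140:260,290:450],(800,600),interpolation=cv2.INTER_CUBIC)[...,::-1])
print(bot.read_state()['position'])
E
```

```text
[427.95809958 219.34311216] [(431.5, -303.1, 104.5, 32.9, -5.6), (432.2, -302.9, 106.2, 35.9, -3.6), (432.4, -304.2, 106.8, 38.9, -3.7), (494.1, -284.9, 255.2, 196.7, -5.5)]
-0.045 [[0.3435 0.1474 0.6126]]
-0.02 [[0.3561 0.1471 0.623 ]]
0 [[0.3655 0.1455 0.6322]]
0.02 [[0.375  0.1458 0.6393]]
0.045 [[0.3867 0.1439 0.6502]]
[ 0.65210228 -0.08046949  0.02233523]
```

View pics/top6.png

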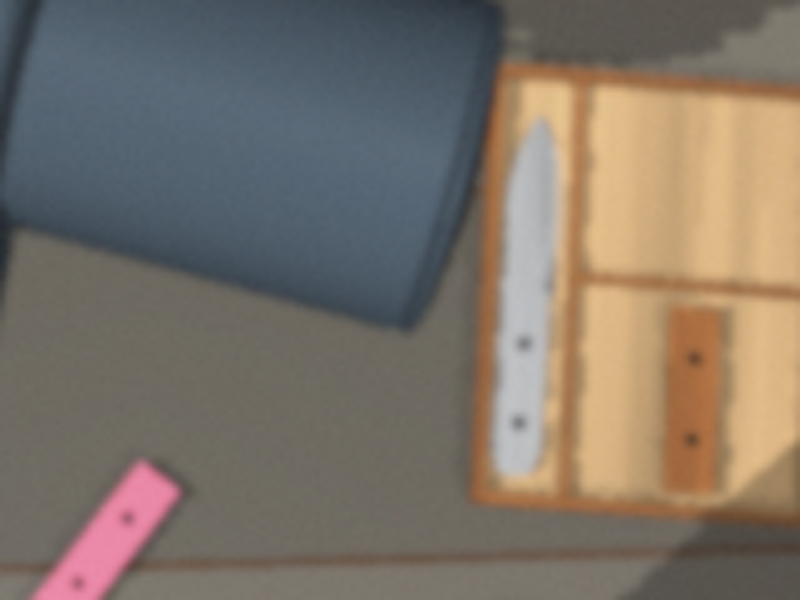

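Scale 1 lies flat in the handle bay, about 1 mm from its target. Now grasping scale 2.

Request:
apply_moves(plan=[0,0.02,-0.39,0,0,0,0,0,0,0,0,0])

```text
time_s: 25.42
position: [0.6508, -0.0783, 0.001]
tcp_rot: [[-0.999, 0.039, -0.002], [0.039, 0.999, 0.0], [0.002, 0.0, -1.0]]
force: [-0.2, 0.8, 1.2]
opening: 0.575
grasp_force: 0.0
```

Request:
apply_moves(plan=[0,0,0,0,0,0,0,0,0,0,0,0,0,0,0,0,0,0,0,0,0,0,0,0], grip=1)

```text
time_s: 26.18
position: [0.6514, -0.0786, 0.0016]
tcp_rot: [[-0.999, 0.039, -0.0], [0.039, 0.999, 0.0], [0.0, 0.0, -1.0]]
force: [0.7, 1.5, 1.0]
opening: 0.316
grasp_force: 30.0
```

Request:
apply_moves(plan=[0,0,0.7,0,0,0,0.9,0,-0.73,-0.75,0,-0.05,-0.73,-0.75,0,-0.05,-0.73,-0.75,0,-0.05,-0.73,-0.75,0,-0.05,-0.73,-0.75,0,-0.06,-0.73,-0.74,0,-0.06,0,0,0,0,0,0,0,0,0,0,-0.6,0,0,0,0,0])

```text
time_s: 27.68
position: [0.4323, -0.3008, 0.0502]
tcp_rot: [[-0.996, 0.092, -0.003], [0.092, 0.996, 0.003], [0.003, 0.003, -1.0]]
force: [0.2, -0.1, -0.7]
opening: 0.313
grasp_force: 30.0
```

Request:
apply_moves(plan=[0,0,0,0,0,0,0,0])

```text
time_s: 27.92
position: [0.4333, -0.3031, 0.0524]
tcp_rot: [[-0.996, 0.094, 0.001], [0.094, 0.996, -0.001], [-0.001, -0.001, -1.0]]
force: [-0.0, 0.3, -0.7]
opening: 0.314
grasp_force: 30.0
```

Lowering by 0.0358 m.

Request:
apply_moves(plan=[-0.01,0,-0.4,0,0,0,-0.2,0,0,0,-0.11,0,0,0,0,0,0,0,0,0])

```text
time_s: 28.55
position: [0.4321, -0.3033, 0.0164]
tcp_rot: [[-0.996, 0.095, 0.0], [0.095, 0.996, -0.0], [-0.0, -0.0, -1.0]]
force: [-0.0, 0.2, -0.1]
opening: 0.312
grasp_force: 30.0
```

Request:
apply_moves(plan=[0,0,0,0,0,0,0,0,0,0,0,0,0,0,0,0,0,0,0.4,0,0,0,1,0,0.5,0.8,0.5,0,0.5,0.8,0.5,0,0.5,0.8,0.5,0,0.5,0.8,0.5,0,0,0,0,0], grip=0)

```text
time_s: 29.92
position: [0.5344, -0.141, 0.1882]
tcp_rot: [[-0.996, 0.09, 0.005], [0.09, 0.996, -0.002], [-0.005, -0.001, -1.0]]
force: [0.3, -0.5, -0.0]
opening: 0.498
grasp_force: 0.0
```

```bash
python3 - <<'E'
from seg import *
p,d=bot.capture('top'); s,_=bot.capture('side')
q=proj('top',[(.4325,-.303,.023)])[0]; print([comp('top',p,q,t,.023) for t in(20,25,30)])
T=np.array([.430,.2535]);a=np.radians(4.8)
for k in(-.045,-.02,0,.02,.045):
    w=T+k*np.array([np.cos(a),np.sin(a)]); uv=proj('top',[(*w,.035)]).round().astype(int)[0]
    print(k,at_depth('top',[uv],np.median(d[uv[1]-1:uv[1]+2,uv[0]-2:uv[0]+3])).round(4))
L=cv2.resize(s[130:220,190:330],(800,514),interpolation=cv2.INTER_CUBIC)[:300]
R=cv2.resize(s[250:400,280:520],(480,300),interpolation=cv2.INTER_CUBIC); t=cv2.resize(p[150:260,385:465],(218,300),interpolation=cv2.INTER_CUBIC)
v=np.zeros((600,800,3),np.uint8); v[:300]=L; v[300:,:480]=R; v[300:,500:718]=t
cv2.imwrite('pics/end.png',v[...,::-1])
E
```

```text
[(431.5, -302.1, 106.5, 36.2, -6.1), (431.4, -303.5, 107.2, 39.6, -5.7), (431.4, -305.7, 109.0, 47.7, -7.8)]
-0.045 [[0.3263 0.1064 0.8434]]
-0.02 [[0.3353 0.1071 0.8459]]
0 [[0.3422 0.1068 0.8474]]
0.02 [[0.3492 0.1077 0.8486]]
0.045 [[0.3585 0.1079 0.8479]]
```

View pics/end.png

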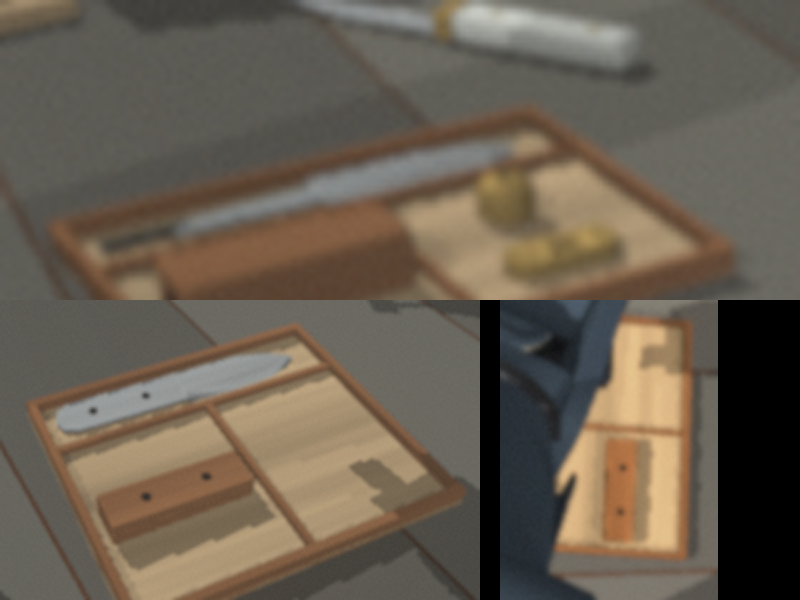

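The two scales are stacked squarely, and the pommel and guard are in place. I'll move the arm aside to check how the block is seated.

Request:
apply_moves(plan=[-0.2,-0.9,0,0,-0.2,-0.9,0,0,-0.2,-0.9,0,0,-0.2,-0.9,0,0,0,0,0,0,0,0,0,0])

```text
time_s: 30.78
position: [0.4903, -0.323, 0.1849]
tcp_rot: [[-0.995, 0.097, -0.002], [0.097, 0.995, 0.003], [0.002, 0.002, -1.0]]
force: [-0.6, 0.1, 0.2]
opening: 0.505
grasp_force: 0.0
```

```bash
python3 - <<'E'
from seg import *
p,d=bot.capture('top')
def z(w,zz):
    uv=proj('top',[(*w,zz)]).round().astype(int)[0]
    return at_depth('top',[uv],np.median(d[uv[1]-1:uv[1]+2,uv[0]-1:uv[0]+2]))[0].round(4)
T=np.array([.430,.2535]);a=np.radians(4.8)
for k in(-.045,-.02,0,.02,.045): print('block',k,z(T+k*np.array([np.cos(a),np.sin(a)]),.035))
print('pommel',z((.548,.292),.025),'guard',z((.57,.238),.013),'floor',z((.45,.21),.005))
print([comp('top',p,proj('top',[(.43,.2535,.035)])[0],t,.035) for t in(15,20,25)])
E
```

```text
block -0.045 [0.3865 0.2502 0.034 ]
block -0.02 [0.4109 0.2527 0.0358]
block 0 [0.4303 0.2532 0.0337]
block 0.02 [0.4497 0.2561 0.0336]
block 0.045 [0.4745 0.2561 0.0345]
pommel [0.5468 0.292  0.0264] guard [0.5714 0.2382 0.0122] floor [0.4494 0.2106 0.0046]
[(434.6, 254.0, 113.2, 35.2, 5.5), (433.5, 264.3, 114.5, 55.0, 4.5), (434.3, 263.0, 116.4, 63.3, 4.5)]
```

The block sits level on the floor with its top at 34–35 mm, and the guard and pommel heights are right.

```bash
python3 -c "
from rig import bot
print(bot.hand_in())"
```

```text
the job is handed in; nothing more can be done
None
```

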